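Load the film holder into the desktop scanner

TASK

Load the film scanner: pick up the metal film holder, lay it at the foot of the scanner's sloping bed with its window end towards the bridge, and push it up between the guides and under the bridge until its front edge rests snugly against the carriage at the top. The carriage is parked at no fixed place and its drive is delicate, so feel for it and do not force it; leave the holder there, and leave the other things on the desk alone.

Things in the scene. Friction and masses are not known exactly. Their poses are not given: they have to be found in the camera images.
- holder: aluminium film holder, plate 130 (x) x 60 (y) x 10 mm, 0.2-0.4 kg, lying flat at the right. Origin: centre of its underside; +x points to the front edge (end with two film windows), 65 mm away; rear edge at x = -65. An upright black grip on top: centre x = -40, 28 long (x), 10 wide (y), from z = 10 to 32 mm. Centre of mass near x = -6.
- scanner: film scanner, fixed, dark wedge 366 x 120 mm; origin at desk level, x uphill, y left, z up. Its bed rises 7 degrees towards +x. Friction holds the holder wherever it is left on the bed; sliding it up takes about 1 to 3 N. The holder may press on the carriage with at most 18 N, on the rest of the scanner (bed, guides, bridge) with at most 40 N.
- bed_mid (a point): point on the centre line of the bed, ON its surface (35 mm above the desk); axes: x uphill along the bed, y left, z square to it. Bed from x = -189 mm (foot, 12 mm above the desk) to +177. No guides below x = -85. From there to x = -27 two guides, 7 mm high, taper from about 95 to 64 mm apart, then run on parallel, 64 mm apart, to the top.
- bridge (a point): point on the bed's surface under the middle of the bridge (scanning head), at x = 80 mm of bed_mid, same axes. The bridge is 48 mm deep (x = -24 to +24 mm here), its underside 17 mm and its top 46 mm above the bed: the holder's plate passes under it, the grip does not.
- pin (a joint): soft sensing pin (under 0.4 N) in the middle of the carriage's front face: 0 = standing out 4 mm, 0.004 m = pressed flush by a holder resting against the carriage. The carriage is a metal block, 52 wide x 20 mm high, behind the bridge; its flat front face is the holder's stop, parked 106 to 140 mm uphill of bed_mid (not reported), and it does not give.
- magnifier: hand lens, 180 x 79 x 13 mm, a bystander; origin under its middle
- eraser: eraser, 20 x 44 x 11 mm, a bystander; origin under its middle
- ball_pen: black ball pen, 145 mm long, a bystander; origin under its middle
- notebook: dark pocket notebook, 140 x 91 x 13 mm, a bystander; origin under its middle
- coffee_cup: small cup, 51 mm high, a bystander; origin under its middle
Things that resemble listed ones, but are neither listed nor needed, are in the scene too. Several things have the shape of the holder; the one meant has the colours described above.

How it is judged (in metres and radians):
On the way:
1. the holder lies flat on the bed between the guides' mouth and the foot, window end up the slope, not yet under the bridge (z of holder in the frame of bed_mid between -0.003 and 0.005 m and y of holder in the frame of bed_mid between -0.03 and 0.03 m and x of holder in the frame of bed_mid between -0.16 and -0.02 m and angle between the z axis of holder and the z axis of bed_mid, either way round below 0.05 rad and angle between the x axis of holder and the x axis of bed_mid, either way round below 0.3 rad), for 0.2 s.
At the end, for the whole second after the job is handed in: The holder lies flat on the bed between the guides and under the bridge, released and at rest, in line with the bed within 0.08 rad, its front edge against the carriage: the sensing pin pressed in by more than 2.2 of its 4 mm (value of joint pin above 0.0022 m and x of holder in the frame of bed_mid above 0.036 m and z of holder in the frame of bed_mid below 0.003 m and angle between the x axis of holder and the x axis of bed_mid, either way round below 0.08 rad and angle between the z axis of holder and the z axis of bed_mid, either way round below 0.04 rad and linear speed of holder below 0.01 m/s); the robot touches nothing.
It fails at once if the carriage is forced: the holder presses on it with more than 18 N (contact force between holder and carriage_block above 18 N).
It fails at once if the holder is pressed or jammed against the scanner with more than 40 N (contact force between holder and scanner above 40 N).
It fails at once if a bystander is pushed aside by more than 20 mm (distance of any of magnifier, eraser, ball_pen, notebook, coffee_cup from where it was at the start of the episode above 0.02 m).
It also fails if it takes over 64 s, if anything falls off the work surface, if the arm or the gripper's body presses on something with over 40 N, if the wrist force passes 120 N, or if a joint passes its speed limit or range.

ROBOT

A 6-joint arm with a two-finger parallel gripper is mounted at the origin on the work surface; the furniture and walls round the work are solid. World frame = base frame: x ahead of the robot, y to its left, z up, the work surface at z = 0. Lengths are in mm, angles in rad, forces in N, time in s.
With the tool pointing down it reaches from about 300 to 850 mm from the base axis. Payload 4.2 kg.
Tool frame: the origin (TCP) lies midway between the tips of the shut fingers; the grasp point (between the pads) lies 19 mm behind it (robot.grip_point_offset is the distance from the TCP to the grasp point, in mm); z points along the fingers, y is the line along which they close (so a half turn about z gives the same grasp; the last joint's range is limited). The gripper opens to 91 mm and grips with 3 to 60 N. Pads are 32 mm wide; open, the fingers measure 118 mm over their backs; the gripper's body (76 mm by 178 mm) begins 60 mm behind the grasp point.
Start: joints at [1.137, 0.32, 1.565, -0, 1.257, -0.02], TCP at [231.207, 526.485, 213.976] pointing down, gripper open.
Joint ranges: [-3.11, 3.11], [-0.84, 2.01], [0.21, 2.61], [-1.34, 4.49], [0.05, 2.63], [-2.56, 2.56]. Speed limits (rad/s): [2.57, 2.57, 3.14, 3.14, 3.14, 3.14].

INTERFACE

Orientations are given as a unit quaternion [x, y, z, w].
In Python, from station import robot gives the robot as it stands.
- The arm moves only by the tool send_rows, never from a script. Its argument "targets" is a list of rows, each a list of 4 numbers: the shift along the tool's x, y, z in units of 250 mm (1.0 is 250 mm), then the turn about the tool's z in units of 0.5 rad (1.0 is 0.5 rad). In form: [[x, y, z, spin], ...]. A call has 1 to 5 rows; each row is the pose to reach, as a shift and turn from the pose commanded when the call began, along the tool's axes at that moment; what a row does not reach only later rows make up. A row lasts 1/10 s, in which the tool goes at most 50 mm and 8.59 degrees, less where a joint would pass 70% of its speed; a pose out of reach is approached as far as the arm can. A call with a number of a shift or a turn outside -1 to 1 is refused whole. A call with a gripper value outside its range is refused whole. "hand" is the gripper's target within -1 to 1 (fully open at 1, half-way at 0, shut at -1), set as the call begins (left out, the last holds). The fingers move at their own pace and stop on an object; the grip force is fixed at half the most. Time passes only in rows, so rows that repeat a pose let the fingers close. It gives the time, the measured TCP pose, the force, the opening and the grip force at its end, in the units of the state.
- robot.state(): the state, without advancing time (a new reading comes with each control period).
- robot.read_camera(name): name is "scene" or "top" or "wrist"; returns a dict with "color" (420x560x3 uint8, red, green, blue), "fx", "fy", "cx", "cy" (pixels), "rvec" (rotation vector, rad) and "tvec" (3), from world to camera coordinates, as OpenCV has them. Camera axes: x right, y down, z forward; pixel columns grow to the right and rows downward; lengths in mm; the calibration is good to about 2 mm. A picture is of the moment at which its call begins. There is no depth.
- robot.hand_in(): hands the job in; it is judged then, once.
The state is a dict: "t": time; "joints": joint angles; "joint_vel": joint speeds; "joint_torque": joint torques, N m; "position": TCP position; "eef_rot": TCP orientation; "force": force on the tool from outside, world axes, zero at the start; "ft_torque": the same for the moment, N m; "width": finger opening in mm; "gripper_force": force on a finger pad.
Only numpy, scipy, OpenCV 4.12 (cv2) and the standard library are available. Lean on these libraries where they do the work, as an engineer would, in place of code of your own. Each camera call takes 0.05 s, during which the arm holds its last target. There are 200 camera calls.

## Working session

There is one attempt and no reset: what is moved stays moved. The work goes in short steps, Python scripts to look and compute and a tool call to move; the robot and the scene stay as the last step left them, time stands still between calls to the robot, and variables do not carry over. Pictures are saved under pics/ and viewed, at most 10 in all, crops included, and the job is handed in when it is done.

Besides the shell and the picture viewer there is one more tool, called after "Emit:" by a JSON object that holds its "op" and its "data", one argument or row to a line. send_rows: Moves the arm, as the interface text tells. Shifts and turns lie within -1 to 1; 1 stands for 250 mm of shift or 0.5 rad of turn. Its arguments: {"type":"object","properties":{"targets":{"type":"array"},"hand":{"type":"number"}},"required":["targets"]}

```bash
mkdir -p pics; cat > h.py <<'E'
import numpy as np, cv2, pickle
from station import robot
from scipy.spatial.transform import Rotation as R
def snap(n,tag):
    c=robot.read_camera(n); pickle.dump(c,open(f'pics/{tag}.pkl','wb'))
    cv2.imwrite(f'pics/{tag}.png',c['color'][:,:,::-1]); return c
def ld(tag): return pickle.load(open(f'pics/{tag}.pkl','rb'))
def ray(c,u,v):
    Rm=cv2.Rodrigues(np.array(c['rvec'],float))[0]; t=np.array(c['tvec'],float).ravel()
    d=Rm.T@np.array([(u-c['cx'])/c['fx'],(v-c['cy'])/c['fy'],1]); return -Rm.T@t,d/np.linalg.norm(d)
def onz(c,u,v,z):
    o,d=ray(c,u,v); return o+d*(z-o[2])/d[2]
def tri(*obs):
    A=np.zeros((3,3));b=np.zeros(3)
    for c,u,v in obs:
        o,d=ray(c,u,v);P=np.eye(3)-np.outer(d,d);A+=P;b+=P@o
    p=np.linalg.solve(A,b); e=[np.linalg.norm((np.eye(3)-np.outer(ray(*q)[1],ray(*q)[1]))@(p-ray(*q)[0])) for q in obs]
    return p,max(e)
def proj(c,p):
    return cv2.projectPoints(np.array(p,float).reshape(-1,1,3),np.array(c['rvec'],float),np.array(c['tvec'],float),np.array([[c['fx'],0,c['cx']],[0,c['fy'],c['cy']],[0,0,1.]]),None)[0].reshape(-1,2)
E
python3 - <<'E'
from h import *
a=snap('scene','s0');b=snap('top','t0')
for c in(a,b): print(c['fx'],ray(c,c['cx'],c['cy']))
im=np.hstack([a['color'],b['color']])
E
```

```text
473.3447385421201 (array([-328.04764288, -410.16203244,  629.17348652]), array([ 0.77610803,  0.37887605, -0.50409251]))
474.1796684265075 (array([ 247.07047488,   36.07732577, 1345.47214724]), array([ 0.21414205, -0.00803816, -0.97676946]))
```

```bash
python3 -c "
from h import *
print(robot.state())
for t in('s0','t0'):
  c=ld(t);cv2.imwrite(f'pics/{t}b.png',cv2.resize(c['color'][:,:,::-1],(800,600),interpolation=cv2.INTER_CUBIC))"
```

```text
{'t': 0.1, 'joints': array([ 1.13704336e+00,  3.20221493e-01,  1.56553148e+00, -3.09300788e-06,
        1.25740716e+00, -1.99917130e-02]), 'joint_vel': array([-1.27897034e-05, -1.08361110e-03, -2.01109061e-03,  1.20952666e-04,
       -5.90899055e-04,  4.09064322e-04]), 'joint_torque': array([-6.44550400e-04, -4.13335168e+01, -2.32508773e+01,  7.27738487e-02,
        4.21751942e-02, -7.49770925e-05]), 'position': array([230.9910798 , 526.07680396, 213.2179998 ]), 'eef_rot': array([ 2.05407518e-01,  9.78676217e-01, -7.63986136e-04, -1.74854145e-04]), 'force': array([-0.22594278,  0.35772754, -0.11025006]), 'ft_torque': array([-0.0334576 , -0.01801471,  0.00615422]), 'gripper_force': 0.0, 'width': 91.2423264863205}
```

View pics/s0b.png

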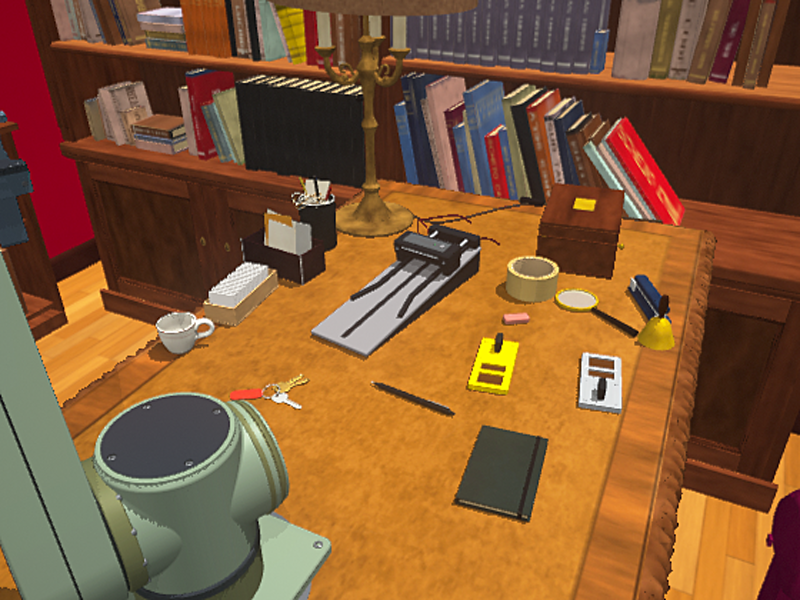

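View pics/t0b.png

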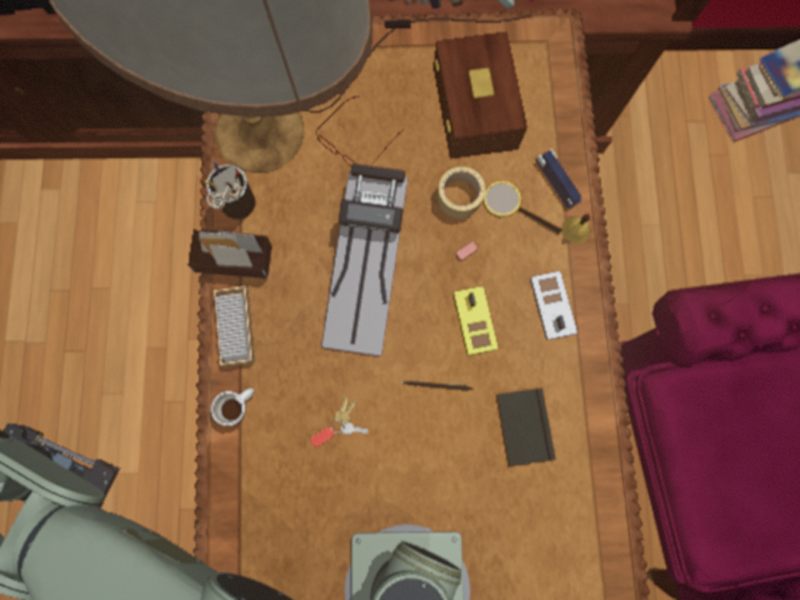

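The scene picture shows the aluminium holder at about (600,382), with its windows far and its grip near, the yellow decoy at (494,362), and the scanner's foot at (340,345) with its bridge at (425,250). In the top picture the holder is at (553,305), the scanner's foot at (352,352) and the bridge at (371,216). I'll enlarge crops for closer readings.

```bash
python3 -c "
from h import *
s=ld('s0')['color'];t=ld('t0')['color']
# each crop x4
def cr(im,x,y,w,h): return cv2.resize(im[y:y+h,x:x+w],(w*4,h*4),interpolation=cv2.INTER_CUBIC)[:,:,::-1]
A=np.zeros((600,800,3),np.uint8)
A[:600,:520]=cr(t,200,110,130,150)   # top scanner
A[:280,528:528+272]=cr(t,350,180,68,70) # top holder
A[290:290+240,528:528+272]=cr(s,385,238,68,60) # scene holder
cv2.imwrite('pics/cr1.png',A)
cv2.imwrite('pics/cr2.png',cr(s,200,150,150,110))
"
```

```text
(no output)
```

View pics/cr1.png

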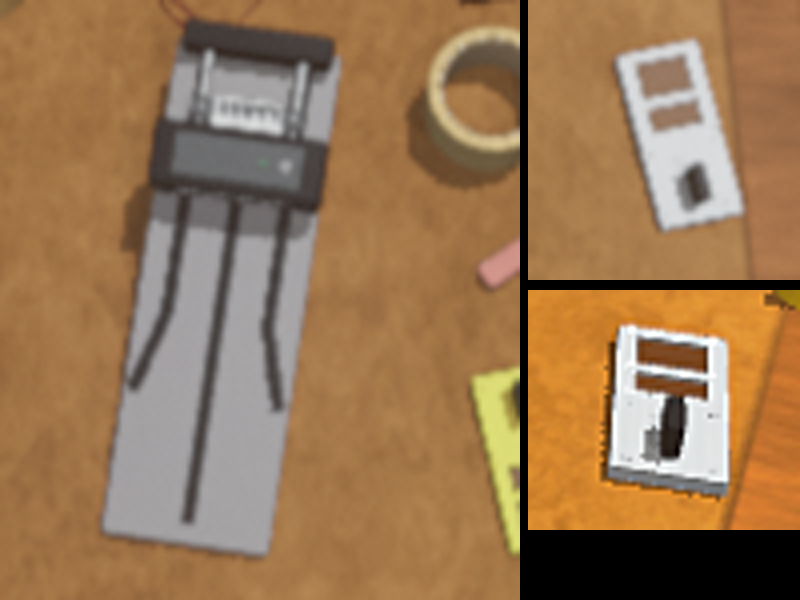

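View pics/cr2.png

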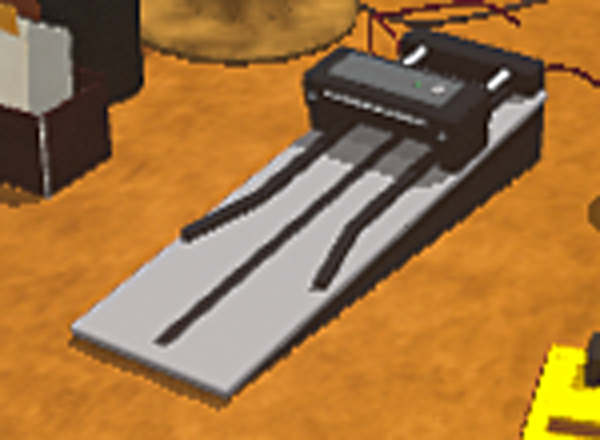

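The crops show the holder's top corners (top camera, crop pixels) at (616,57), (696,40), (742,212) and (664,229). In the scene view they are at (620,327), (727,342), (725,484) and (610,466). The scanner foot's corners are (103,530) and (267,555) from the top, and (75,328) and (228,395) in the scene view. The centre stripe ends at (188,522) and (163,342).

```bash
python3 -c "
from h import *
s=ld('s0');t=ld('t0')
f=lambda x,o:(x+.5)/4-.5+o
def T(p,q,to,so): return tri((t,f(p[0]-to[0],to[2]),f(p[1]-to[1],to[3])),(s,f(q[0]-so[0],so[2]),f(q[1]-so[1],so[3])))
H=[]
for p,q in [((616,57),(620,327)),((696,40),(727,342)),((742,212),(725,484)),((664,229),(610,466))]:
  r=T(p,q,(528,0,350,180),(528,290,385,238));print(r);H.append(r[0])
H=np.array(H);print('centre',H.mean(0));d=(H[0]+H[1]-H[2]-H[3])/2;print(d,np.linalg.norm(d),np.arctan2(d[1],d[0]))
print('scanner')
for n,p,q in [('FL',(103,530),(75,328)),('FR',(267,555),(228,395)),('line',(188,522),(163,342)),('TR',(340,60),(545,95)),('gl',(133,386),(187,236)),('gr',(280,408),(320,288))]:
  print(n,T(p,q,(0,0,200,110),(0,0,200,150)))
print(np.degrees(R.from_quat(robot.state()['eef_rot']).as_euler('xyz')),R.from_quat(robot.state()['eef_rot']).as_matrix())
"
```

```text
(array([ 596.78167876, -266.43907912,    6.29142993]), np.float64(0.7803039558043962))
(array([ 608.57067202, -325.14172072,    6.43181438]), np.float64(0.1140771350430305))
(array([ 480.18914882, -348.91533004,    7.37240927]), np.float64(0.20064411878163665))
(array([ 468.70871311, -292.44936358,    7.48607172]), np.float64(0.15918164103292343))
centre [ 538.56255318 -308.23637337    6.89543133]
[128.22724443  24.89194689  -1.06761835] 130.625323129337 0.19173893754613927
scanner
FL (array([460.0863496 , 159.15703972,   8.23753763]), np.float64(1.218323976726406))
FR (array([440.60432014,  42.79060353,   6.76825855]), np.float64(0.9495666639655012))
line (array([463.84935888,  98.89408708,  13.21535459]), np.float64(0.5904208273057898))
TR (array([795.55578587, -13.91951265,  53.25416775]), np.float64(2.780208880796079e-05))
gl (array([560.5678615 , 137.66213708,  25.19391058]), np.float64(0.2514576037351369))
gr (array([542.84572456,  33.45409347,  24.35796528]), np.float64(0.5343184726973742))
[-1.79910205e+02 -1.62686747e-03  1.56293280e+02] [[-9.15615442e-01  4.02054639e-01 -6.56108179e-04]
 [ 4.02055173e-01  9.15614335e-01 -1.42355741e-03]
 [ 2.83941939e-05 -1.56722284e-03 -9.99998772e-01]]
```

Emit:
{"op": "send_rows", "data": {
  "targets": [
    [-0.13, -0.15, 0, 0],
    [-0.26, -0.3, 0, 0],
    [-0.39, -0.45, 0, 0],
    [-0.52, -0.6, 0, 0],
    [-0.65, -0.75, 0, 0]
  ],
  "hand": 1
}}

```text
t: 0.6
position: [304.5, 287.5, 213.7]
eef_rot: [0.205, 0.979, -0.0, 0.0]
force: [1.5, 0.8, -0.5]
width: 91.0
gripper_force: 0.0
```

Emit:
{"op": "send_rows", "data": {
  "targets": [
    [-0.13, -0.15, 0, 0],
    [-0.26, -0.3, 0, 0],
    [-0.39, -0.45, 0, 0],
    [-0.52, -0.6, 0, 0],
    [-0.65, -0.75, 0, 0]
  ]
}}

```text
t: 1.1
position: [377.9, 50.5, 213.9]
eef_rot: [0.205, 0.979, 0.0, 0.0]
force: [-0.1, 0.1, 0.3]
width: 91.0
gripper_force: 0.0
```

Emit:
{"op": "send_rows", "data": {
  "targets": [
    [-0.13, -0.15, 0, -0.24],
    [-0.26, -0.3, 0, -0.48],
    [-0.39, -0.45, 0, -0.72],
    [-0.52, -0.6, 0, -0.96],
    [-0.6, -0.69, 0, -1.0]
  ]
}}

```text
t: 1.6
position: [445.9, -167.8, 213.7]
eef_rot: [-0.044, 0.999, 0.0, -0.0]
force: [1.0, 1.0, 0.0]
width: 91.1
gripper_force: 0.0
```

```bash
cat >> h.py <<'E'
def go(p,yaw=None):
    """tool-axis units needed to bring TCP to p with tool-y world angle yaw"""
    s=robot.state(); M=R.from_quat(s['eef_rot']).as_matrix(); y=np.arctan2(M[1,1],M[0,1])
    print('t',s['t'],'pos',s['position'].round(1),'F',s['force'].round(1),'j6',s['joints'][5].round(2))
    print('shift',(M.T@(np.array(p)-s['position'])/250).round(4),'spin',None if yaw is None else round(-(yaw-y)/.5,4))
E
python3 - <<'E'
from h import *
go((493.4,-317,100),1.763)
c=snap('wrist','w1')
cv2.imwrite('pics/w1b.png',cv2.resize(c['color'][:,:,::-1],(800,600)))
print(ray(c,280,210))
E
```

```text
t 1.6 pos [ 445.9 -167.8  213.7] F [1. 1. 0.] j6 -2.04
shift [-0.1364 -0.6116  0.4546] spin -0.2076
(array([ 380.27706862, -175.0617431 ,  384.25684581]), array([ 0.22687993,  0.03003979, -0.97345935]))
```

View pics/w1b.png

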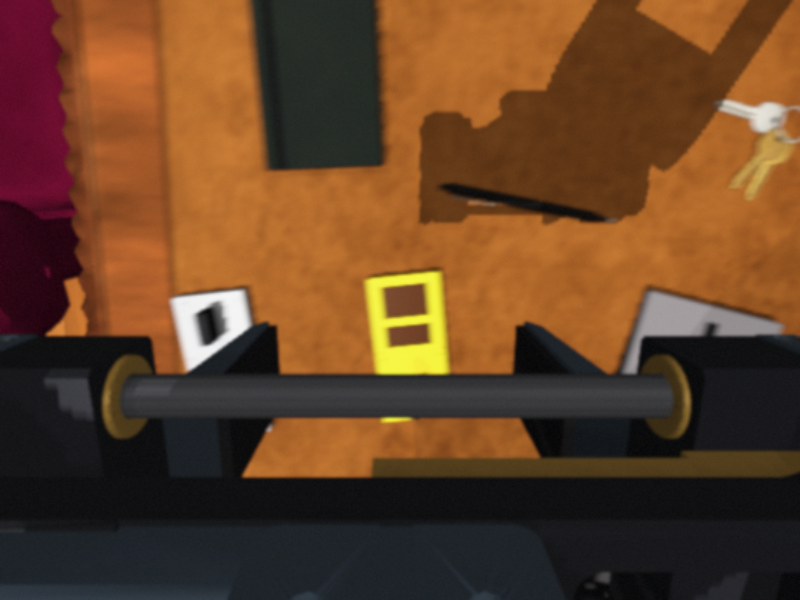

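The wrist view shows the holder's rear with its grip at (210,322), the decoy in the middle and the scanner's foot at (710,300). The camera sits on the robot's side of the tool. I'll move over the grip.

Emit:
{"op": "send_rows", "data": {
  "targets": [
    [-0.03, -0.15, 0.08, -0.2],
    [-0.06, -0.3, 0.16, -0.208],
    [-0.1, -0.46, 0.25, -0.208],
    [-0.136, -0.61, 0.34, -0.208],
    [-0.136, -0.61, 0.4, -0.208]
  ]
}}

```text
t: 2.15
position: [493.8, -318.5, 111.5]
eef_rot: [-0.093, 0.996, -0.0, -0.0]
force: [-1.3, 0.7, 0.2]
width: 91.2
gripper_force: 0.0
```

```bash
python3 - <<'E'
from h import *
go((493.4,-317,14),1.763)
c=snap('wrist','w2')
cv2.imwrite('pics/w2b.png',cv2.resize(c['color'][:,:,::-1],(800,600)))
e=np.array([.9817,.1906,0]);n=np.array([-.1906,.9817,0]);C=np.array([538.6,-308.2,0])
P=lambda x,y,z:C+e*x+n*y+[0,0,z]
print((proj(c,[P(-65,30,10),P(-65,-30,10),P(-54,5,32),P(-54,-5,32),P(-26,5,32),P(-26,-5,32)])*800/560).round(0).tolist())
E
```

```text
t 2.15 pos [ 493.8 -318.5  111.5] F [-1.3  0.7  0.2] j6 -2.35
shift [2.000e-04 6.400e-03 3.901e-01] spin -0.0103
[[451.0, 272.0], [350.0, 273.0], [410.0, 299.0], [392.0, 299.0], [410.0, 347.0], [392.0, 347.0]]
```

View pics/w2b.png

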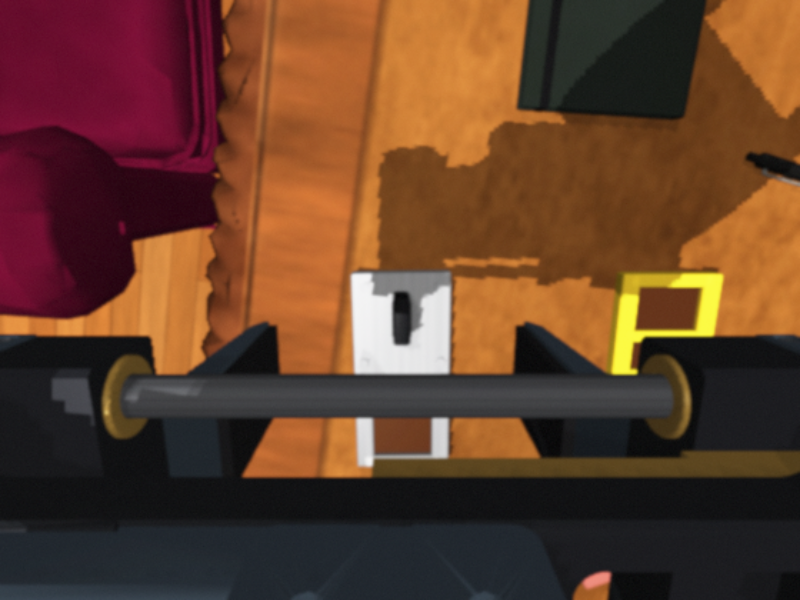

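The wrist view agrees with the estimate within 1–2 px: the rear corners are at (351,271) and (451,271), and the grip at (401,318) is centred between the fingers. I'll descend and grip.

Emit:
{"op": "send_rows", "data": {
  "targets": [
    [0, 0.006, 0.12, -0.01],
    [0, 0.006, 0.24, -0.01],
    [0, 0.006, 0.34, -0.01],
    [0, 0.006, 0.39, -0.01],
    [0, 0.006, 0.39, -0.01]
  ]
}}

```text
t: 2.7
position: [491.7, -312.1, 15.1]
eef_rot: [-0.098, 0.995, 0.001, -0.001]
force: [0.1, -0.6, 1.1]
width: 91.2
gripper_force: 0.0
```

Emit:
{"op": "send_rows", "data": {
  "targets": [
    [0, 0, 0, 0],
    [0, 0, 0, 0],
    [0, 0, 0, 0],
    [0, 0, 0, 0],
    [0, 0, 0, 0]
  ],
  "hand": -1
}}

```text
t: 3.2
position: [492.9, -313.5, 16.9]
eef_rot: [-0.097, 0.995, -0.0, 0.0]
force: [0.4, 0.1, 0.2]
width: 54.0
gripper_force: 0.0
```

Emit:
{"op": "send_rows", "data": {
  "targets": [
    [0, 0, 0, 0],
    [0, 0, 0, 0],
    [0, 0, 0, 0],
    [0, 0, 0, 0],
    [0, 0, 0, 0]
  ]
}}

```text
t: 3.7
position: [492.7, -313.4, 16.4]
eef_rot: [-0.097, 0.995, -0.0, 0.0]
force: [0.7, -0.9, 0.2]
width: 13.8
gripper_force: 0.3
```

Emit:
{"op": "send_rows", "data": {
  "targets": [
    [0, 0, 0, 0],
    [0, 0, 0, 0],
    [0, 0, -0.1, 0],
    [0, 0, -0.25, 0],
    [0, 0, -0.4, 0]
  ]
}}

```text
t: 4.2
position: [491.6, -312.6, 116.3]
eef_rot: [-0.097, 0.995, 0.001, -0.001]
force: [0.1, -0.7, -2.7]
width: 9.8
gripper_force: 30.0
```

```bash
python3 - <<'E'
from h import *
print(robot.state()['width'],robot.state()['gripper_force'])
go((415,106,120),1.408)
E
```

```text
9.841171558089874 29.994642734527588
t 4.2 pos [ 491.6 -312.6  116.3] F [ 0.1 -0.7 -2.7] j6 -2.35
shift [-0.0242  1.7021 -0.0102] spin 0.7162
```

Emit:
{"op": "send_rows", "data": {
  "targets": [
    [0, 0.18, 0, 0],
    [0, 0.36, 0, 0],
    [0, 0.54, 0, 0],
    [0, 0.72, 0, 0],
    [0, 0.9, 0, 0]
  ]
}}

```text
t: 4.7
position: [447.7, -90.8, 116.0]
eef_rot: [-0.097, 0.995, 0.0, -0.001]
force: [1.1, -0.2, -2.8]
width: 9.7
gripper_force: 30.0
```

Emit:
{"op": "send_rows", "data": {
  "targets": [
    [0, 0.18, 0, 0.2],
    [-0.01, 0.36, 0, 0.4],
    [-0.02, 0.54, 0, 0.6],
    [-0.02, 0.7, 0, 0.72],
    [-0.02, 0.8, 0, 0.72]
  ]
}}

```text
t: 5.2
position: [413.5, 106.8, 116.1]
eef_rot: [0.082, 0.997, 0.0, -0.001]
force: [0.8, -0.1, -3.5]
width: 9.5
gripper_force: 30.0
```

```bash
python3 - <<'E'
from h import *
go((474.8,97,120),1.408)
c=snap('wrist','w3')
cv2.imwrite('pics/w3b.png',cv2.resize(c['color'][:,:,::-1],(800,600)))
a=-.163;e=np.array([np.cos(a)*np.cos(.1222),np.sin(a)*np.cos(.1222),np.sin(.1222)]);n=np.array([-np.sin(a),np.cos(a),0])
B=np.array([635.4,70.6,35])
print((proj(c,[B+e*x+n*y for x,y in((-189,60),(-189,-60),(-180,0),(-100,60),(-100,-60))])*800/560).round(0).tolist())
E
```

```text
t 5.2 pos [413.5 106.8 116.1] F [ 0.8 -0.1 -3.5] j6 -1.18
shift [-0.2483  0.0013 -0.0161] spin -0.0022
[[494.0, 360.0], [303.0, 360.0], [398.0, 374.0], [490.0, 494.0], [306.0, 494.0]]
```

View pics/w3b.png

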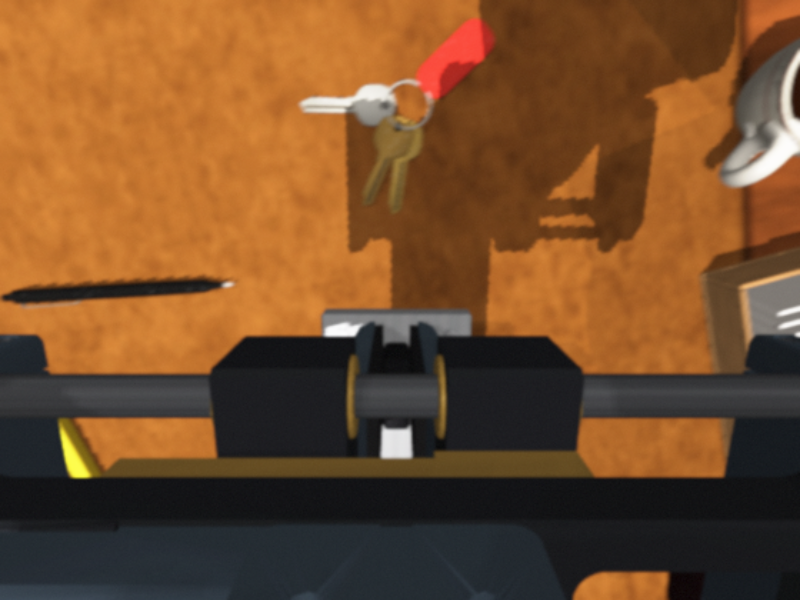

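The wrist view shows the holder held straight, its rear edge level at row 312 and centred on column 397, but the closed fingers hide the scanner's foot. I'll go over the lay point, lower it, and check it in the fixed cameras.

Emit:
{"op": "send_rows", "data": {
  "targets": [
    [-0.12, 0, 0, 0],
    [-0.248, 0, 0, 0],
    [-0.248, 0, 0.1, 0],
    [-0.248, 0, 0.2, 0],
    [-0.248, 0, 0.25, 0]
  ]
}}

```text
t: 5.75
position: [474.3, 93.8, 51.6]
eef_rot: [0.082, 0.997, -0.001, -0.003]
force: [0.1, 0.2, -2.5]
width: 9.7
gripper_force: 30.0
```

Emit:
{"op": "send_rows", "data": {
  "targets": [
    [0, 0, 0.008, 0],
    [0, 0, 0.016, 0],
    [0, 0, 0.024, 0],
    [0, 0, 0.032, 0],
    [0, 0, 0.032, 0]
  ]
}}

```text
t: 6.25
position: [476.5, 94.4, 46.3]
eef_rot: [0.082, 0.997, 0.0, 0.0]
force: [0.2, 0.0, -1.7]
width: 9.7
gripper_force: 30.0
```

```bash
python3 - <<'E'
from h import *
go((474.8,97,31.5),1.408)
s=snap('scene','s1')['color'];t=snap('top','t1')['color']
def cr(im,x,y,w,h): return cv2.resize(im[y:y+h,x:x+w],(w*4,h*4),interpolation=cv2.INTER_CUBIC)[:,:,::-1]
A=np.zeros((600,800,3),np.uint8)
A[:600,:400]=cr(t,215,110,100,150); A[:480,400:]=cr(s,210,140,100,120)
cv2.imwrite('pics/cr3.png',A)
E
```

```text
t 6.25 pos [476.5  94.4  46.3] F [ 0.2  0.  -1.7] j6 -1.23
shift [0.0083 0.0089 0.0591] spin -0.0039
```

View pics/cr3.png

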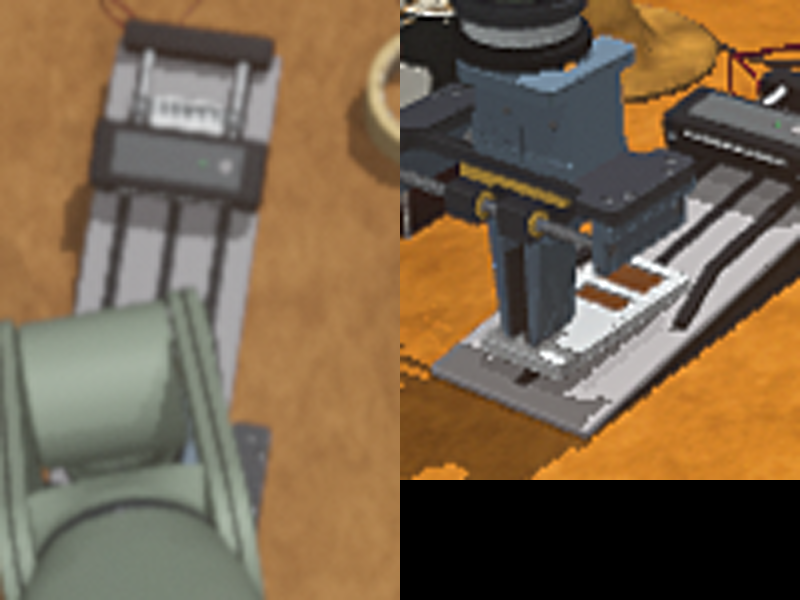

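The scene crop shows the holder level above the foot, centred over the stripe (rear at about (525,365), front at (650,275)), just about to touch. I'll press it flat gently.

Emit:
{"op": "send_rows", "data": {
  "targets": [
    [0.004, 0.008, 0.004, 0],
    [0.004, 0.008, 0.008, 0],
    [0.004, 0.008, 0.012, 0],
    [0.004, 0.008, 0.016, 0],
    [0.004, 0.008, 0.02, 0]
  ]
}}

```text
t: 6.85
position: [475.4, 96.6, 40.9]
eef_rot: [0.082, 0.997, 0.0, -0.0]
force: [-3.1, 0.6, 0.7]
width: 9.8
gripper_force: 30.0
```

Emit:
{"op": "send_rows", "data": {
  "targets": [
    [0, 0, 0.006, 0],
    [0, 0, 0.012, 0],
    [0, 0, 0.012, 0]
  ]
}}

```text
t: 7.15
position: [475.5, 96.6, 37.7]
eef_rot: [0.082, 0.997, 0.0, -0.0]
force: [-1.7, -0.1, 0.9]
width: 9.4
gripper_force: 30.0
```

Emit:
{"op": "send_rows", "data": {
  "targets": [
    [0, 0, 0.006, 0],
    [0, 0, 0.012, 0],
    [0, 0, 0.012, 0]
  ]
}}

```text
t: 7.45
position: [475.7, 96.6, 34.7]
eef_rot: [0.082, 0.997, 0.0, -0.0]
force: [-1.5, 0.4, 0.2]
width: 10.2
gripper_force: 30.0
```

Emit:
{"op": "send_rows", "data": {
  "targets": [
    [0, 0, 0.004, 0],
    [0, 0, 0.008, 0],
    [0, 0, 0.008, 0]
  ]
}}

```text
t: 7.75
position: [475.7, 96.5, 32.8]
eef_rot: [0.082, 0.997, 0.0, -0.0]
force: [-1.8, 0.7, 0.4]
width: 10.1
gripper_force: 30.0
```

Emit:
{"op": "send_rows", "data": {
  "targets": [
    [0, 0, 0.003, 0],
    [0, 0, 0.005, 0],
    [0, 0, 0.005, 0]
  ]
}}

```text
t: 8.05
position: [475.7, 96.6, 32.8]
eef_rot: [0.082, 0.997, 0.0, 0.0]
force: [-4.7, 0.9, 10.4]
width: 9.6
gripper_force: 30.0
```

Emit:
{"op": "send_rows", "data": {
  "targets": [
    [0, 0, 0.002, 0],
    [0, 0, 0.004, 0],
    [0, 0, 0.004, 0]
  ]
}}

```text
t: 8.35
position: [475.7, 96.6, 32.7]
eef_rot: [0.082, 0.997, 0.0, 0.0]
force: [-6.6, -0.4, 18.5]
width: 9.6
gripper_force: 30.0
```

Emit:
{"op": "send_rows", "data": {
  "targets": [
    [0, 0, -0.006, 0],
    [0, 0, -0.006, 0]
  ]
}}

```text
t: 8.55
position: [476.0, 96.6, 32.8]
eef_rot: [0.082, 0.997, 0.0, 0.001]
force: [-2.6, -0.2, 7.9]
width: 9.4
gripper_force: 30.0
```

Emit:
{"op": "send_rows", "data": {
  "targets": [
    [-0.02, 0, -0.00245, 0],
    [-0.04, 0, -0.0049, 0],
    [-0.06, 0, -0.0074, 0],
    [-0.08, 0, -0.0098, 0],
    [-0.08, 0, -0.0098, 0]
  ]
}}

```text
t: 9.05
position: [494.4, 93.4, 35.1]
eef_rot: [0.082, 0.997, 0.0, -0.001]
force: [-6.3, 0.8, 10.0]
width: 10.1
gripper_force: 30.0
```

Emit:
{"op": "send_rows", "data": {
  "targets": [
    [-0.01, 0, -0.0012, 0],
    [-0.02, 0, -0.0025, 0],
    [-0.03, 0, -0.0037, 0],
    [-0.04, 0, -0.0049, 0],
    [-0.04, 0, -0.0049, 0]
  ]
}}

```text
t: 9.55
position: [503.4, 92.1, 36.2]
eef_rot: [0.082, 0.997, 0.0, -0.002]
force: [-6.9, 3.7, 10.5]
width: 9.8
gripper_force: 30.0
```

Emit:
{"op": "send_rows", "data": {
  "targets": [
    [-0.01, 0, -0.0012, 0],
    [-0.02, 0, -0.0025, 0],
    [-0.03, 0, -0.0037, 0],
    [-0.04, 0, -0.0049, 0],
    [-0.04, 0, -0.0049, 0]
  ]
}}

```text
t: 10.05
position: [513.3, 90.6, 37.4]
eef_rot: [0.082, 0.997, 0.0, -0.002]
force: [-7.9, 3.1, 10.1]
width: 9.6
gripper_force: 30.0
```

Emit:
{"op": "send_rows", "data": {
  "targets": [
    [-0.02, 0.002, -0.004, 0],
    [-0.04, 0.002, -0.0065, 0],
    [-0.06, 0.002, -0.009, 0],
    [-0.08, 0.002, -0.0115, 0],
    [-0.08, 0.002, -0.0115, 0]
  ]
}}

```text
t: 10.55
position: [535.1, 87.4, 40.1]
eef_rot: [0.082, 0.997, 0.0, -0.0]
force: [-2.5, 2.2, 6.0]
width: 9.6
gripper_force: 30.0
```

Emit:
{"op": "send_rows", "data": {
  "targets": [
    [-0.02, 0.001, -0.0025, 0],
    [-0.04, 0.001, -0.0049, 0],
    [-0.06, 0.001, -0.0074, 0],
    [-0.08, 0.001, -0.0098, 0],
    [-0.08, 0.001, -0.0098, 0]
  ]
}}

```text
t: 11.05
position: [554.9, 84.2, 42.6]
eef_rot: [0.082, 0.997, 0.0, -0.0]
force: [-3.1, 1.3, 4.4]
width: 9.6
gripper_force: 30.0
```

Emit:
{"op": "send_rows", "data": {
  "targets": [
    [-0.02, 0.001, -0.0025, 0],
    [-0.04, 0.001, -0.0049, 0],
    [-0.06, 0.001, -0.0074, 0],
    [-0.08, 0.001, -0.0098, 0],
    [-0.08, 0.001, -0.0098, 0]
  ]
}}

```text
t: 11.55
position: [574.8, 81.1, 45.0]
eef_rot: [0.082, 0.997, 0.0, -0.0]
force: [-3.2, 0.7, 4.4]
width: 10.1
gripper_force: 30.0
```

Emit:
{"op": "send_rows", "data": {
  "targets": [
    [-0.02, 0, -0.0025, 0],
    [-0.04, 0, -0.0049, 0],
    [-0.06, 0, -0.0074, 0],
    [-0.08, 0, -0.0098, 0],
    [-0.08, 0, -0.0098, 0]
  ]
}}

```text
t: 12.05
position: [594.6, 77.8, 47.5]
eef_rot: [0.082, 0.997, 0.0, -0.0]
force: [-3.0, 1.6, 5.1]
width: 9.6
gripper_force: 30.0
```

Emit:
{"op": "send_rows", "data": {
  "targets": [
    [-0.02, 0, -0.0025, 0],
    [-0.04, 0, -0.0049, 0],
    [-0.06, 0, -0.0074, 0],
    [-0.08, 0, -0.0098, 0],
    [-0.08, 0, -0.0098, 0]
  ]
}}

```text
t: 12.55
position: [614.4, 74.6, 50.0]
eef_rot: [0.082, 0.997, 0.0, -0.0]
force: [-2.8, 0.6, 4.5]
width: 9.9
gripper_force: 30.0
```

```bash
python3 - <<'E'
from h import *
go((475.7,96.6,32.8))
s=snap('scene','s2')['color'];t=snap('top','t2')['color']
def cr(im,x,y,w,h,k): return cv2.resize(im[y:y+h,x:x+w],(w*k,h*k),interpolation=cv2.INTER_CUBIC)[:,:,::-1]
A=np.zeros((600,800,3),np.uint8)
A[:480,:400]=cr(t,228,110,50,60,8); A[:480,400:]=cr(s,260,140,100,120,4)
cv2.imwrite('pics/cr4.png',A)
E
```

```text
t 12.55 pos [614.4  74.6  50. ] F [-2.8  0.6  4.5] j6 -1.3
shift [ 0.5615 -0.0043  0.0688] spin None
```

View pics/cr4.png

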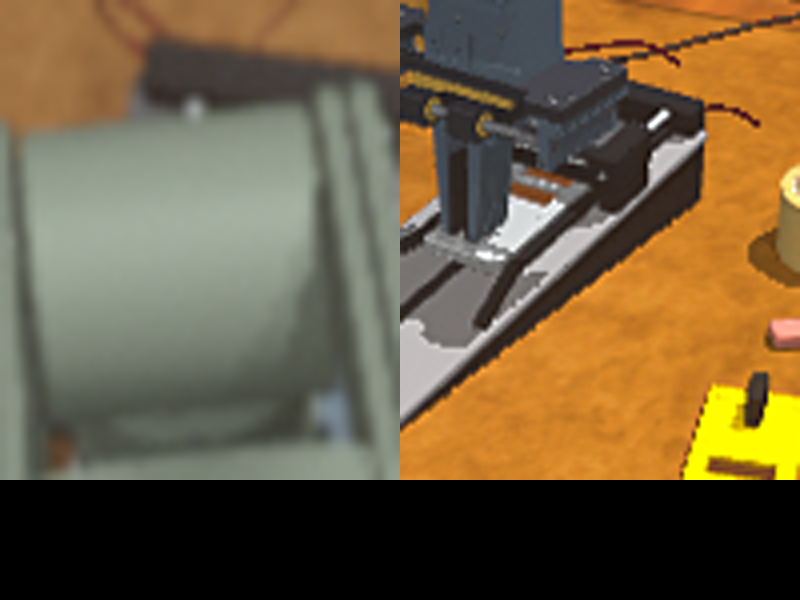

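The scene crop shows the holder between the guides with its first window under the bridge and the grip well short of it. Nothing is jammed. I'll feel forward.

Emit:
{"op": "send_rows", "data": {
  "targets": [
    [-0.01, 0, -0.0012, 0],
    [-0.02, 0, -0.0025, 0],
    [-0.03, 0, -0.0037, 0],
    [-0.03, 0, -0.0037, 0]
  ]
}}

```text
t: 13.05
position: [621.0, 73.5, 50.8]
eef_rot: [0.082, 0.997, 0.0, -0.001]
force: [-5.0, 1.5, 6.3]
width: 10.0
gripper_force: 30.0
```

Emit:
{"op": "send_rows", "data": {
  "targets": [
    [-0.002, 0, -0.0002, 0],
    [-0.004, 0, -0.0005, 0],
    [-0.006, 0, -0.0007, 0],
    [-0.008, 0, -0.001, 0],
    [-0.008, 0, -0.001, 0]
  ]
}}

```text
t: 13.55
position: [622.4, 73.2, 51.0]
eef_rot: [0.082, 0.997, 0.0, -0.001]
force: [-5.5, 2.2, 5.5]
width: 9.6
gripper_force: 30.0
```

Emit:
{"op": "send_rows", "data": {
  "targets": [
    [-0.002, 0, -0.0002, 0],
    [-0.004, 0, -0.0005, 0],
    [-0.006, 0, -0.0007, 0],
    [-0.008, 0, -0.001, 0],
    [-0.008, 0, -0.001, 0]
  ]
}}

```text
t: 14.05
position: [624.3, 72.9, 51.2]
eef_rot: [0.082, 0.997, 0.0, -0.001]
force: [-5.1, 1.7, 6.0]
width: 9.5
gripper_force: 30.0
```

Emit:
{"op": "send_rows", "data": {
  "targets": [
    [-0.002, 0, -0.001, 0],
    [-0.004, 0, -0.0015, 0],
    [-0.006, 0, -0.0017, 0],
    [-0.008, 0, -0.002, 0],
    [-0.008, 0, -0.002, 0]
  ]
}}

```text
t: 14.55
position: [627.2, 72.4, 51.6]
eef_rot: [0.082, 0.997, 0.0, -0.0]
force: [-3.6, 1.9, 4.9]
width: 9.7
gripper_force: 30.0
```

Emit:
{"op": "send_rows", "data": {
  "targets": [
    [-0.002, 0, -0.0002, 0],
    [-0.004, 0, -0.0005, 0],
    [-0.006, 0, -0.0007, 0],
    [-0.008, 0, -0.001, 0],
    [-0.008, 0, -0.001, 0]
  ]
}}

```text
t: 15.05
position: [628.7, 72.1, 51.8]
eef_rot: [0.082, 0.997, 0.0, -0.001]
force: [-5.8, 2.1, 3.7]
width: 10.0
gripper_force: 30.0
```

Emit:
{"op": "send_rows", "data": {
  "targets": [
    [-0.002, 0, -0.0002, 0],
    [-0.004, 0, -0.0005, 0],
    [-0.006, 0, -0.0007, 0],
    [-0.008, 0, -0.001, 0],
    [-0.008, 0, -0.001, 0]
  ]
}}

```text
t: 15.55
position: [628.8, 72.1, 51.8]
eef_rot: [0.082, 0.997, 0.0, -0.003]
force: [-9.6, 2.9, 4.7]
width: 9.9
gripper_force: 30.0
```

Emit:
{"op": "send_rows", "data": {
  "targets": [
    [-0.001, 0, 0, 0],
    [-0.002, 0, 0, 0],
    [-0.002, 0, 0, 0]
  ]
}}

```text
t: 15.85
position: [628.8, 72.0, 51.8]
eef_rot: [0.082, 0.997, 0.0, -0.003]
force: [-10.9, 3.5, 7.3]
width: 9.7
gripper_force: 30.0
```

Emit:
{"op": "send_rows", "data": {
  "targets": [
    [0.01, 0.001, -0.001, 0],
    [0.02, 0.001, 0, 0],
    [0.02, 0.001, 0, 0]
  ]
}}

```text
t: 16.15
position: [627.3, 72.5, 51.7]
eef_rot: [0.082, 0.997, -0.0, 0.001]
force: [-0.5, 0.3, -1.8]
width: 9.8
gripper_force: 30.0
```

Emit:
{"op": "send_rows", "data": {
  "targets": [
    [-0.004, 0, -0.0005, 0],
    [-0.008, 0, -0.001, 0],
    [-0.01, 0, -0.0012, 0],
    [-0.012, 0, -0.0015, 0],
    [-0.012, 0, -0.0015, 0]
  ]
}}

```text
t: 16.65
position: [628.8, 72.1, 52.2]
eef_rot: [0.082, 0.997, -0.0, -0.001]
force: [-4.6, 1.0, -1.9]
width: 9.9
gripper_force: 30.0
```

Emit:
{"op": "send_rows", "data": {
  "targets": [
    [-0.002, 0, -0.0002, 0],
    [-0.004, 0, -0.0005, 0],
    [-0.006, 0, -0.0007, 0],
    [-0.006, 0, -0.0007, 0]
  ]
}}

```text
t: 17.05
position: [628.7, 72.0, 52.2]
eef_rot: [0.082, 0.997, -0.0, -0.003]
force: [-7.0, 1.1, -1.7]
width: 10.1
gripper_force: 30.0
```

Emit:
{"op": "send_rows", "data": {
  "targets": [
    [0, 0, 0.003, 0],
    [0, 0, 0.003, 0]
  ]
}}

```text
t: 17.25
position: [628.8, 72.0, 51.8]
eef_rot: [0.082, 0.997, -0.0, -0.003]
force: [-9.5, 1.1, 0.5]
width: 9.5
gripper_force: 30.0
```

Emit:
{"op": "send_rows", "data": {
  "targets": [
    [0, 0, 0, 0],
    [0, 0, 0, 0],
    [0, 0, 0, 0],
    [0, 0, 0, 0],
    [0, 0, 0, 0]
  ],
  "hand": -0.4
}}

```text
t: 17.75
position: [631.8, 71.9, 52.2]
eef_rot: [0.082, 0.997, 0.0, 0.001]
force: [-0.4, 0.6, -0.1]
width: 27.6
gripper_force: 0.0
```

Emit:
{"op": "send_rows", "data": {
  "targets": [
    [0.01, 0, -0.1, 0],
    [0.02, 0, -0.25, 0],
    [0.04, 0, -0.45, 0],
    [0.2, 0, -0.5, 0],
    [0.4, 0, -0.5, 0]
  ]
}}

```text
t: 18.25
position: [535.1, 88.6, 180.0]
eef_rot: [0.083, 0.997, 0.001, 0.004]
force: [-0.5, 1.2, 0.3]
width: 27.0
gripper_force: 0.0
```

Emit:
{"op": "send_rows", "data": {
  "targets": [
    [0.2, 0, 0, 0],
    [0.4, 0, 0, 0],
    [0.6, 0, 0, 0],
    [0.6, 0, 0, 0]
  ]
}}

```text
t: 18.65
position: [378.0, 112.7, 176.5]
eef_rot: [0.081, 0.997, -0.0, -0.002]
force: [1.1, -0.4, -0.4]
width: 26.9
gripper_force: 0.0
```

```bash
python3 - <<'E'
from h import *
s=snap('scene','s3')['color'];t=snap('top','t3')['color']
def cr(im,x,y,w,h,k): return cv2.resize(im[y:y+h,x:x+w],(w*k,h*k),interpolation=cv2.INTER_CUBIC)[:,:,::-1]
A=np.zeros((600,800,3),np.uint8)
A[:600,:400]=cr(t,228,110,50,75,8); A[:480,400:]=cr(s,260,140,100,120,4)
cv2.imwrite('pics/cr5.png',A)
E
```

```text
(no output)
```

View pics/cr5.png

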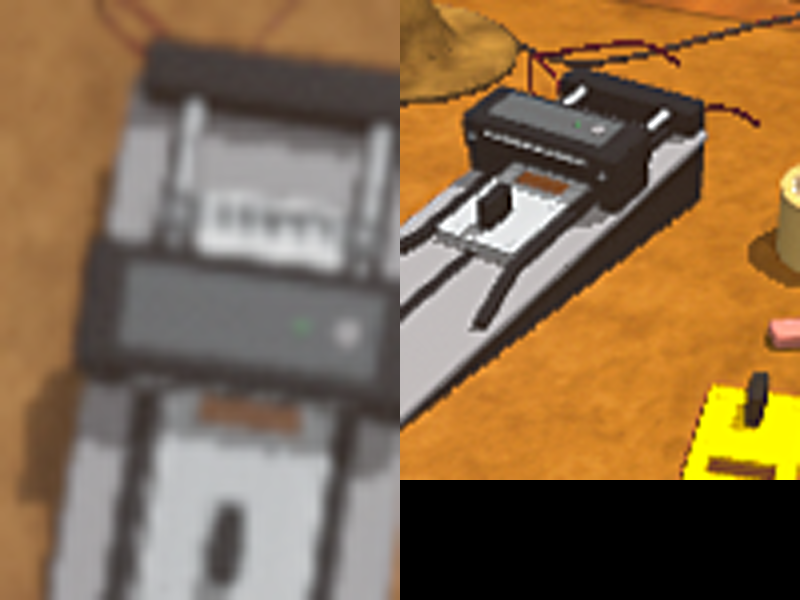

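The crop shows the holder straight between the guides, flat, with its windows under the bridge and its grip clear. Its rear corner, at (505,262), sits at the kink of the guides, which puts the front edge near 106 mm where the firm stop was felt twice. I'll hand it in.

```bash
python3 -c "
from station import robot
print(robot.hand_in())"
```

```text
the job is handed in; nothing more can be done
None
```

I laid the holder at the foot of the bed and pushed it up under the bridge until it met a firm stop at the same place twice, about 104–106 mm uphill of bed_mid and so almost certainly the carriage; it is released, the arm is clear, and the job is handed in at about 19 s (wrist force at the stop stayed under 12 N; the pin was not read and no verdict came back).

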